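# Weigh a loaf carrier on the spring scale

## Robot

A 6-joint arm with a two-finger parallel gripper is mounted at the origin on the work surface. World frame = base frame: x ahead of the robot, y to its left, z up, the work surface at z = 0. Lengths are in mm, angles in rad, forces in N, time in s.
With the tool pointing down it reaches from about 400 to 925 mm from the base axis. Payload 12.5 kg.
Tool frame: the origin (TCP) lies on the mounting face of the last link; the fingertips stand 190 mm ahead of it and the grasp point (between the pads) lies 171 mm ahead of it; z points along the fingers, y is the line along which they close (so a half turn about z gives the same grasp; the last joint's range is limited). The gripper opens to 95 mm and grips with 3 to 60 N. Pads are 20 mm wide; open, the fingers measure 119 mm over their backs; the gripper's body (75 mm by 180 mm) begins 59 mm behind the grasp point.
Start: joints at [-1.451, 0.491, 1.559, -0, 1.092, -0.106], TCP at [139.949, -609.13, 404.761] pointing down, gripper open.
Joint ranges: [-3.1, 3.1], [-0.84, 2.19], [0.05, 2.79], [-1.13, 4.28], [0.06, 2.93], [-2.69, 2.69]. Speed limits (rad/s): [2.22, 2.22, 2.79, 3.14, 3.14, 3.14].

## Interface

Orientations are given as [roll, pitch, yaw] about the fixed x, y, z axes, in that order (R = Rz(yaw) Ry(pitch) Rx(roll)).
In Python, from cell import env gives the robot as it stands.
- The arm moves only by the tool carry_out, never from a script. Its argument "series" is a list of rows, each a list of 5 numbers: the shift along the tool's x, y, z in m, then the turn about the tool's z in degrees, then the opening, from 0 (shut) to 1 (fully open). A call has 1 to 20 rows; each row is the pose to reach, as a shift and turn from the pose commanded when the call began, along the tool's axes at that moment; what a row does not reach only later rows make up. A row lasts 1/8 s, in which the tool goes at most 62.5 mm and 10.7 degrees, less where a joint would pass 70% of its speed; a pose out of reach is approached as far as the arm can. A call with a gripper value outside its range is refused whole. The fingers move at their own pace and stop on an object; the grip force is fixed at half the most. Time passes only in rows, so rows that repeat a pose let the fingers close. It gives the time, the measured TCP pose, the force, the opening and the grip force at its end, in the units of the state.
- env.state(): the state, without advancing time (a new reading comes with each control period).
- env.read_camera(name): name is "scene" or "side" or "wrist"; returns (picture, depth): 420x560x3 uint8, red, green, blue; 420x560 float32, mm along the optical axis (not along the pixel's ray), 0 where there is no reading.
- env.get_calibration(name): a dict with "intrinsics" (3x3 intrinsics, pixels), "D" ([k1, k2, p1, p2, k3] as OpenCV has them; the pictures are not rectified), "cam_to_world" (4x4, takes a point from camera to world coordinates); the wrist camera has in their place "T_tool_cam" (4x4, takes a point from camera to tool coordinates, whose origin is the TCP and whose axes are the flange's). Camera axes: x right, y up, looking along -z (the intrinsics and any distortion apply to the point x, -y, -z); pixel columns grow to the right and rows downward; lengths in mm; the calibration is good to about 2 mm. A picture is of the moment at which its call begins: read the wrist's pose just before it. get_calibration takes no time and is no camera call.
- env.job_done(): hands the job in; it is judged then, once.
The state is a dict: "t": time; "joints": joint angles; "qvel": joint speeds; "tau": joint torques, N m; "eef_pos": TCP position; "tcp_rot": TCP orientation; "ft_force": force on the tool from outside, world axes, zero at the start; "moment": the same for the moment, N m; "opening": opening from 0.0 (shut) to 1.0 (fully open); "grip_force": force on a finger pad.
Only numpy, scipy, OpenCV 4.12 (cv2) and the standard library are available. Lean on these libraries where they do the work, as an engineer would, in place of code of your own. Each camera call takes 0.05 s, during which the arm holds its last target. There are 200 camera calls.

## Task

Pick up the loaf carrier (the board with the steel hoop and wooden grip) and hang the middle of its crossbar in the hook of the spring scale. Keep hold while the hook takes the weight and let it down slowly, without pressing on the scale, so that the hook never jumps or bounces when you let go; leave the carrier hanging level and still with the pointer settled. Do not knock the things standing around.

Things in the scene. Friction and masses are not known exactly. Their poses are not given: they have to be found in the camera images.
- carrier: loose rigid loaf carrier: board 120 (x) x 180 (y) x 10 mm, round loaf fixed on it (diameter 120, top 85 above the underside), upright rods at y +-82 bearing a level 8 mm crossbar along y; grip on the bar's middle. The hook passes along carrier x, from either side, through the window between loaf and bar (85 to 136 high). Balanced, 0.27 to 0.84 kg, varies. Origin: centre of underside, z up
- carrier_bar (a point): middle of the crossbar's centre line, 140 mm above the carrier's underside; axes as the carrier's (y along the bar)
- carrier_grip (a point): centre of the wooden grip, 42 mm above the crossbar's centre line: a block 24 (carrier x) x 18 (carrier y, pinch across this) x 40 mm high on a thin neck; its lower end is 22 mm above the crossbar's centre line; axes as the carrier's
- stand: spring scale, fixed to the table: base plate 160 x 160 x 12 mm, white column 34 x 50 mm, 380 high, graduated strip and pointer on its -y side. Origin: on the column's axis at table level; the hook arm reaches from the column along the stand's -x
- hook_seat (a point): where the hung crossbar's centre line rests, 120 mm from column axis, 248 above the table unloaded; moves with the hook. Axes as the stand's: tip points to -x, bar must lie along y. The hook is an 8 mm steel bar bent to an open-topped trough, 36 wide at the top, 14 at the bottom (centre lines); tip and the level arm behind the trough rise to 14 above the seat, underside 12 below it
- hook (a joint): travel of hook and pointer (m): 0 unloaded, grows downward, stop at 0.095. Lightly damped spring, 105 N/m, about 0.2 N preload and 0.1 N friction: it bounces if a load is let go suddenly or away from balance. A hung carrier settles between 0.02 and 0.08
- board: bystander: plain wooden board 130 x 200 x 14 with a tin-baked, box-shaped loaf on it (top 89 high), no hoop and no grip; loose; origin under its centre (mm)
- tin: bystander: dark steel loaf tin, open on top, 110 x 220 x 75; origin under its centre (mm)
- jar1: bystander: amber jar with black cap, 66 diameter, 85 high; origin under its centre (mm)
- jar2: bystander: amber jar like the other, 66 diameter, 85 high; origin under its centre (mm)
- can: bystander: upright can, 66 diameter, 120 high; origin under its centre (mm)
- mug: bystander: white mug, 80 diameter, 90 high; origin under its centre (mm)
- brush: bystander: pastry brush lying on the table; origin under its middle (mm)
There are look-alikes about, which are no part of the job. Leave any red or turquoise look-alike of the carrier alone.

How it is judged (in metres and radians):
On the way, in this order (a step that is already met when the one before it is completed fails the run):
1. the carrier is lifted clear of the table by its grip (height (world z) of carrier above 0.04 m and contact force between the fingers and carrier above 1 N), for 0.2 s.
2. the crossbar lies in the hook and the hook is going down under it while the gripper still holds the carrier (x of carrier_bar in the frame of hook_seat between -0.01 and 0.01 m and y of carrier_bar in the frame of hook_seat between -0.015 and 0.015 m and z of carrier_bar in the frame of hook_seat between -0.006 and 0.006 m and value of joint hook above 0.01 m and contact force between the fingers and carrier above 1 N), for 0.2 s.
At the end, for the whole second after the job is handed in: Carrier hangs released by mid-crossbar in the hook (bar within 10 mm across, 15 mm along, 6 mm in height of the seat), level within 8 degrees, at rest (under 30 mm/s), underside over 15 mm above the table; hook pulled down over 15 mm and settled (under 10 mm/s) (x of carrier_bar in the frame of hook_seat between -0.01 and 0.01 m and y of carrier_bar in the frame of hook_seat between -0.015 and 0.015 m and z of carrier_bar in the frame of hook_seat between -0.006 and 0.006 m and value of joint hook above 0.015 m and velocity of joint hook between -0.01 and 0.01 m/s and angle between carrier's own z axis and vertical below 0.14 rad and linear speed of carrier below 0.03 m/s and height (world z) of carrier above 0.015 m and contact force between the fingers and carrier below 0.1 N); the robot touches nothing.
It fails at once if the hook and pointer jump or bounce faster than 0.08 m/s: the load was dropped, let down too fast, or let go away from balance (velocity of joint hook above 0.08 m/s or velocity of joint hook below -0.08 m/s).
It fails at once if the carrier is pressed or knocked against the scale with more than 16 N (contact force between carrier and stand above 16 N).
It fails at once if the hook is pressed down close to its stop, beyond 90 mm (value of joint hook above 0.09 m).
It fails at once if the arm or fingers press on the scale itself with more than 6 N (contact force between any of the arm, the fingers and stand above 6 N).
It fails at once if something standing around is knocked away by more than 30 mm (distance of any of board, tin, jar1, jar2, can, mug, brush from where it was at the start of the episode above 0.03 m).
It also fails if it takes over 69 s, if anything falls off the work surface, if the arm or the gripper's body presses on something with over 40 N, if the wrist force passes 120 N, or if a joint passes its speed limit or range.

## Working session

There is one attempt and no reset: what is moved stays moved. The work goes in short steps, Python scripts to look and compute and a tool call to move; the robot and the scene stay as the last step left them, time stands still between calls to the robot, and variables do not carry over. Pictures are saved under pics/ and viewed, at most 10 in all, crops included, and the job is handed in when it is done.

Besides the shell and the picture viewer there is one more tool, called after "Call:" by a JSON object that holds its "op" and its "data". carry_out: Moves the arm, as the interface text tells. Its arguments: {"type":"object","properties":{"series":{"type":"array","items":{"type":"array","items":{"type":"number"}}}},"required":["series"]}

```bash
ls; mkdir -p pics
cat > h.py <<'E'
from cell import env
import numpy as np, cv2
def shot(n,f):
    s=env.state(); p,d=env.read_camera(n); cv2.imwrite(f'pics/{f}.png',p[:,:,::-1]); np.savez(f'pics/{f}.npz',p=p,d=d,pos=s['eef_pos'],rot=s['tcp_rot']); return p,d
def pts(n,f,uv):
    z=np.load(f'pics/{f}.npz'); d=z['d']; c=env.get_calibration(n)
    uv=np.array(uv,float).reshape(-1,2); K=np.array(c['intrinsics']); 
    q=cv2.undistortPoints(uv.reshape(-1,1,2),K,np.array(c['D'],float)).reshape(-1,2)
    dz=d[np.round(uv[:,1]).astype(int),np.round(uv[:,0]).astype(int)]
    P=np.c_[q[:,0]*dz,-q[:,1]*dz,-dz,np.ones(len(dz))]
    if n=='wrist':
        r=z['rot']; from scipy.spatial.transform import Rotation as R
        T=np.eye(4); T[:3,:3]=R.from_euler('xyz',r).as_matrix(); T[:3,3]=z['pos']; M=T@np.array(c['T_tool_cam'])
    else: M=np.array(c['cam_to_world'])
    return (P@M.T)[:,:3]
def cloud(n,f):
    d=np.load(f'pics/{f}.npz')['d']; v,u=np.nonzero(d>0); return np.c_[u,v],pts(n,f,np.c_[u,v])
E
python3 - <<'E'
from h import *
print(env.state())
for n in ('scene','side'):
    shot(n,n+'0'); print(np.round(env.get_calibration(n)['cam_to_world'],2))
E
```

```text
pics
{'t': 0.0, 'joints': array([-1.45060368e+00,  4.91544819e-01,  1.55944267e+00,  3.93766678e-05,
        1.09170006e+00, -1.05600175e-01]), 'qvel': array([ 0.00060565, -0.00090625,  0.00146349,  0.00206021,  0.00038066,
        0.00121267]), 'tau': array([-6.88148521e-04, -6.12652016e+01, -2.58184129e+01,  6.91295508e-02,
        4.83474950e-02, -8.56953011e-05]), 'eef_pos': array([ 139.94523803, -609.09625942,  404.17312864]), 'tcp_rot': array([-3.14050754e+00, -1.50134595e-04,  2.25774570e-01]), 'ft_force': array([ 0.0610618 , -0.21531066, -0.37507217]), 'moment': array([-0.00085234,  0.00704324, -0.02366549]), 'grip_force': 0.0, 'opening': 0.9949585220666802}
[[ 6.60000e-01 -4.50000e-01  6.00000e-01  1.40428e+03]
 [ 7.50000e-01  3.70000e-01 -5.50000e-01 -9.48260e+02]
 [ 2.00000e-02  8.10000e-01  5.80000e-01  1.04826e+03]
 [ 0.00000e+00  0.00000e+00  0.00000e+00  1.00000e+00]]
[[-1.00000e+00  1.00000e-02 -2.00000e-02  4.72490e+02]
 [-3.00000e-02 -7.00000e-01  7.10000e-01  1.02386e+03]
 [-1.00000e-02  7.10000e-01  7.00000e-01  1.33011e+03]
 [ 0.00000e+00  0.00000e+00  0.00000e+00  1.00000e+00]]
```

View pics/scene0.png

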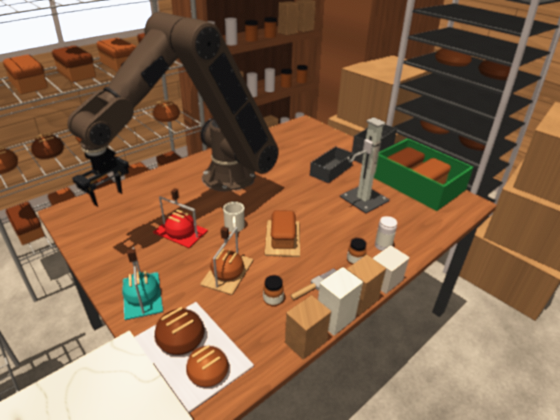

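View pics/side0.png

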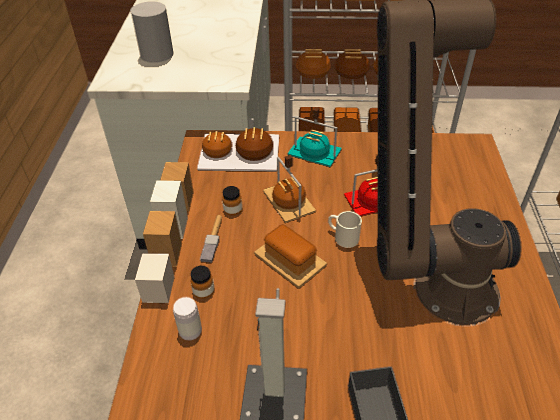

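The wooden carrier is at scene (228,262) / side (288,195). The scale column is at scene (370,165), with its hook towards (352,157). The red and turquoise ones are look-alikes. I'll measure from the point clouds next.

Run:
```python
from h import *
print(np.round(pts('scene','scene0',[(225,232),(226,255),(205,275),(236,289),(250,265),(376,124),(352,157),(362,150),(345,199),(366,211),(388,199),(284,215),(234,212),(387,225),(357,245),(273,285)])))
print(np.round(pts('side','side0',[(289,161),(287,190),(270,308),(277,293),(258,318),(250,370),(305,370),(290,240),(347,222),(186,306),(232,190),(202,270)])))
a=cv2.imread('pics/scene0.png')
c1=cv2.resize(a[205:300,190:280],None,fx=4,fy=4,interpolation=cv2.INTER_CUBIC)
c2=cv2.resize(a[115:220,330:400],None,fx=4,fy=4,interpolation=cv2.INTER_CUBIC)
b=cv2.imread('pics/side0.png')
c3=cv2.resize(b[280:420,220:320],None,fx=3,fy=3,interpolation=cv2.INTER_CUBIC)[:420]
o=np.zeros((420,940,3),np.uint8); 
o[:380,:360]=c1;o[:420,360:640]=c2;o[:420,640:940]=c3
cv2.imwrite('pics/c.png',cv2.resize(o,(800,357)))
# clouds
for n in('scene','side'):
    uv,P=cloud(n,n+'0')
    m=(P[:,2]>180)&(P[:,2]<420)&(P[:,0]>300)&(P[:,1]>-100)&(P[:,0]<900)&(P[:,1]<500)
    Q=P[m]; print(n,m.sum())
    for z in range(180,420,20):
        q=Q[(Q[:,2]>=z)&(Q[:,2]<z+20)]
        if len(q): print(z,len(q),np.round(q.min(0)),np.round(q.max(0)),np.round(np.median(q,0)))
```

```text
[[ 532. -383.  195.]
 [ 524. -381.   87.]
 [ 482. -446.    1.]
 [ 605. -403.    3.]
 [ 541. -293.   -1.]
 [ 556.  321.  380.]
 [ 308.  532.   52.]
 [ 320.  591.   76.]
 [ 490.  279.    8.]
 [ 609.  278.   11.]
 [ 618.  421.   14.]
 [ 487.  -84.   93.]
 [ 296. -182.   42.]
 [ 797.  142.  119.]
 [ 776.    4.   86.]
 [ 729. -347.   86.]]
[[ 518. -367.  194.]
 [ 525. -355.   76.]
 [ 537.  351.  383.]
 [ 531.  215.  254.]
 [ 569.  316.  294.]
 [ 605.  288.    9.]
 [ 458.  287.   15.]
 [ 508. -112.   90.]
 [ 323. -241.   41.]
 [ 781.  166.  123.]
 [ 712. -345.   82.]
 [ 766.    4.   79.]]
scene 747
180 55 [515. 322. 180.] [568. 356. 200.] [545. 331. 191.]
200 57 [516. 321. 200.] [566. 358. 220.] [549. 331. 211.]
220 55 [512. 317. 220.] [566. 357. 239.] [552. 330. 230.]
240 85 [526. 207. 240.] [567. 358. 260.] [541. 316. 253.]
260 75 [516. 207. 260.] [566. 361. 280.] [550. 317. 268.]
280 83 [520. 305. 280.] [572. 360. 300.] [552. 319. 293.]
300 70 [512. 319. 300.] [566. 358. 320.] [547. 328. 311.]
320 64 [508. 318. 320.] [563. 358. 340.] [547. 329. 329.]
340 67 [510. 318. 340.] [564. 359. 359.] [548. 330. 349.]
360 93 [504. 312. 360.] [569. 373. 380.] [546. 329. 375.]
380 43 [511. 316. 380.] [569. 360. 384.] [538. 342. 381.]
side 1692
180 102 [512. 352. 180.] [566. 366. 200.] [537. 363. 190.]
200 104 [512. 351. 200.] [565. 366. 220.] [537. 363. 209.]
220 117 [512. 347. 221.] [564. 368. 240.] [536. 363. 230.]
240 146 [511. 208. 240.] [566. 367. 260.] [533. 362. 251.]
260 126 [511. 205. 260.] [565. 367. 280.] [535. 363. 270.]
280 145 [511. 316. 280.] [570. 367. 300.] [539. 362. 291.]
300 126 [511. 333. 300.] [564. 366. 320.] [536. 362. 309.]
320 126 [512. 356. 320.] [562. 367. 340.] [536. 362. 331.]
340 128 [512. 356. 340.] [561. 366. 360.] [536. 362. 350.]
360 194 [506. 322. 360.] [566. 371. 380.] [536. 362. 378.]
380 378 [506. 324. 380.] [566. 370. 387.] [536. 348. 382.]
```

View pics/c.png

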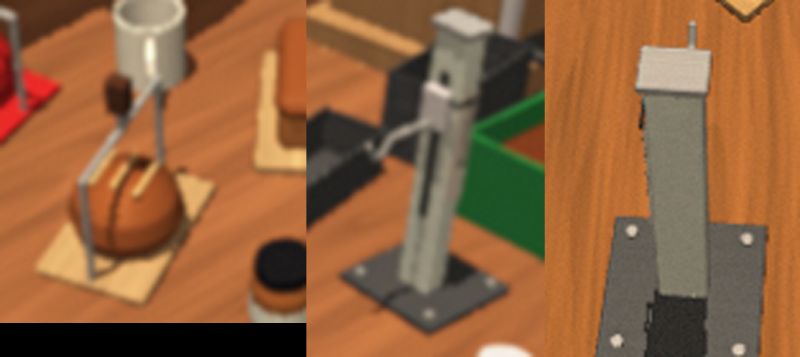

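The carrier crop shows the grip at about scene (225,232) and the bar running from about (211,250) to (230,226). The hook arm points towards world −y. Now a finer fit of the hook, column and bar, plus the wrist camera mounting.

Run:
```python
from h import *
print(np.round(env.get_calibration('wrist')['T_tool_cam'],3).tolist(), env.get_calibration('wrist')['intrinsics'])
for n in('scene','side'):
    uv,P=cloud(n,n+'0')
    m=(P[:,2]>225)&(P[:,2]<320)&(P[:,0]>450)&(P[:,0]<620)&(P[:,1]>150)&(P[:,1]<312)
    print(n,'hook');o=np.argsort(P[m][:,1]);print(np.round(np.c_[uv[m],P[m]][o]).astype(int).tolist())
    m=(P[:,2]>370)&(abs(P[:,0]-538)<50)&(abs(P[:,1]-345)<50);print('cap',np.percentile(P[m],[2,50,98],axis=0).round())
    m=(P[:,2]>4)&(P[:,2]<18)&(P[:,0]>400)&(P[:,0]<680)&(P[:,1]>220)&(P[:,1]<450);
    r=cv2.minAreaRect(P[m][:,:2].astype(np.float32));print('base',r,m.sum())
    m=(P[:,2]>115)&(P[:,2]<210)&(abs(P[:,0]-525)<120)&(abs(P[:,1]+370)<120)
    o=np.argsort(P[m][:,2]);print('hoop');print(np.round(np.c_[uv[m],P[m]][o]).astype(int)[::2].tolist())
```

```text
[[-0.002, 0.97, 0.244, 67.833], [1.0, 0.002, -0.001, -0.098], [-0.002, 0.244, -0.97, 21.142], [0.0, 0.0, 0.0, 1.0]] [[338.22013121   0.         283.18662036]
 [  0.         338.22013121 210.92012798]
 [  0.           0.           1.        ]]
scene hook
[[348, 158, 531, 207, 258], [348, 157, 530, 207, 262], [349, 157, 532, 211, 262], [348, 159, 527, 212, 251], [349, 160, 533, 212, 248], [349, 159, 532, 213, 252], [349, 158, 529, 215, 255], [350, 159, 533, 217, 251], [349, 161, 529, 217, 240], [350, 161, 533, 219, 241], [350, 160, 531, 220, 245], [351, 160, 531, 227, 242], [351, 159, 528, 230, 244], [352, 160, 533, 231, 242], [352, 159, 532, 231, 246], [353, 158, 534, 235, 250], [352, 158, 528, 235, 247], [353, 156, 531, 237, 257], [353, 159, 531, 239, 242], [354, 155, 533, 240, 261], [353, 157, 527, 243, 248], [354, 157, 531, 244, 250], [354, 156, 530, 245, 254], [355, 155, 534, 245, 260], [356, 155, 538, 246, 261], [357, 155, 537, 255, 258], [356, 154, 527, 260, 256], [358, 154, 536, 261, 260], [357, 154, 531, 261, 258], [358, 155, 535, 263, 254], [359, 154, 539, 263, 260], [359, 15
[... 7890 characters left out ...]
 [285, 161, 531, -376, 187], [285, 160, 531, -379, 188], [292, 160, 508, -373, 193], [290, 161, 514, -368, 193], [289, 161, 518, -367, 194], [285, 159, 531, -376, 195], [286, 160, 528, -369, 197], [292, 159, 508, -374, 197], [288, 160, 521, -367, 198], [287, 161, 524, -362, 198], [291, 159, 511, -372, 198], [287, 157, 525, -382, 199], [292, 157, 508, -380, 200], [287, 158, 524, -373, 201], [285, 158, 531, -373, 202], [289, 158, 518, -373, 202], [287, 160, 524, -362, 202], [288, 157, 521, -377, 203], [291, 156, 511, -382, 203], [290, 157, 515, -376, 203], [286, 158, 528, -370, 204], [291, 157, 511, -375, 205], [289, 155, 518, -384, 205], [287, 159, 524, -362, 206], [290, 155, 515, -380, 208]]
```

The bar centre is about (520,−377,142) with bar angle 119°. Its ends are 164 mm apart, as specified. The hook seat is about (530,224,248) and the arm leans about 4.5°. I'll move above the carrier for a wrist look.

Call:
{"op": "carry_out", "data": {"series": [[0.02, 0, -0.05, 0, 1], [0.06, -0.02, -0.076, -3, 1], [0.11, -0.035, -0.076, -6, 1], [0.16, -0.053, -0.076, -9, 1], [0.21, -0.07, -0.076, -12, 1], [0.26, -0.087, -0.076, -16.3, 1], [0.31, -0.104, -0.076, -16.3, 1], [0.36, -0.12, -0.076, -16.3, 1], [0.4, -0.135, -0.076, -16.3, 1], [0.4234, -0.142, -0.076, -16.3, 1], [0.4234, -0.142, -0.076, -16.3, 1], [0.4234, -0.142, -0.076, -16.3, 1]]}}

```text
t: 1.6
eef_pos: [520.1, -376.7, 480.6]
tcp_rot: [-3.141, 0.0, 0.51]
ft_force: [-0.1, 0.0, 0.5]
opening: 0.994
grip_force: 0.0
```

Run:
```python
from h import *
shot('wrist','w1'); s=env.state(); print(s['eef_pos'],s['tcp_rot'],s['ft_force'])
uv,P=cloud('wrist','w1')
m=(P[:,2]>165)&(P[:,2]<215)&(np.hypot(P[:,0]-521,P[:,1]+376)<40);Q=P[m]
print(m.sum()); t=Q[Q[:,2]>np.percentile(Q[:,2],60)]; print(cv2.minAreaRect(t[:,:2].astype(np.float32)),t.mean(0))
m=(P[:,2]>130)&(P[:,2]<152)&(np.hypot(P[:,0]-521,P[:,1]+376)<105);Q=P[m]
print(m.sum(),Q.mean(0),cv2.fitLine(Q[:,:2].astype(np.float32),cv2.DIST_HUBER,0,.01,.01).ravel(),Q.min(0),Q.max(0))
```

```text
[ 519.90034784 -376.81485762  480.72197794] [-3.14156673e+00  3.63379516e-04  5.09094556e-01] [ 0.27179432 -0.2713275   0.1959467 ]
804
((520.0927124023438, -378.3341979980469), (21.403440475463867, 15.909416198730469), 28.969154357910156) [ 519.67756856 -378.35118678  201.1352427 ]
1299 [ 520.62724278 -378.84153582  141.72078426] [ 4.7511911e-01 -8.7992150e-01  5.2049329e+02 -3.7828693e+02] [ 477.67332884 -453.72848532  130.58371509] [ 562.81173443 -303.079322    144.37113607]
```

View pics/w1.png

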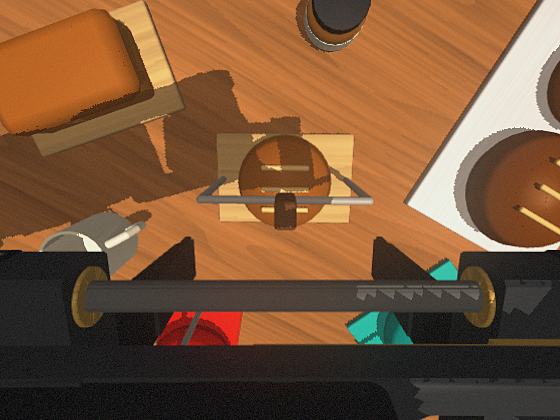

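The wrist picture shows the carrier's grip at (285,210) and its bar at row 200, parallel to the finger line. The measured grip centre is (520.1,−378.4) with its top at 201, as expected. Next I descend and grip, slightly above the grip's centre.

Call:
{"op": "carry_out", "data": {"series": [[0, 0.001, 0.03, 0.5, 1], [-0.0005, 0.0015, 0.07, 0.5, 1], [-0.0005, 0.0015, 0.1, 0.5, 1], [-0.0005, 0.0015, 0.115, 0.5, 1], [-0.0005, 0.0015, 0.122, 0.5, 1], [-0.0005, 0.0015, 0.122, 0.5, 1], [-0.0005, 0.0015, 0.122, 0.5, 0], [-0.0005, 0.0015, 0.122, 0.5, 0], [-0.0005, 0.0015, 0.122, 0.5, 0], [-0.0005, 0.0015, 0.122, 0.5, 0], [-0.0005, 0.0015, 0.122, 0.5, 0], [-0.0005, 0.0015, 0.122, 0.5, 0], [-0.0005, 0.0015, 0.122, 0.5, 0], [-0.0005, 0.0015, 0.122, 0.5, 0]]}}

```text
t: 3.4
eef_pos: [521.1, -377.5, 358.7]
tcp_rot: [3.142, 0.0, 0.502]
ft_force: [0.8, 0.7, 0.5]
opening: 0.213
grip_force: 0.0
```

Call:
{"op": "carry_out", "data": {"series": [[0, 0, 0, 0, 0], [0, 0, 0, 0, 0], [0, 0, 0, 0, 0], [0, 0, 0, 0, 0]]}}

```text
t: 3.9
eef_pos: [521.1, -377.5, 358.7]
tcp_rot: [3.142, 0.0, 0.502]
ft_force: [1.0, -0.0, -1.3]
opening: 0.189
grip_force: 30.0
```

Gripped at 30 N. I'll lift to the approach height and weigh the carrier.

Call:
{"op": "carry_out", "data": {"series": [[0, 0, -0.01, 0, 0], [0, 0, -0.03, 0, 0], [0, 0, -0.06, 0, 0], [0, 0, -0.09, 0, 0], [0, 0, -0.12, 0, 0], [0, 0, -0.137, 0, 0], [0, 0, -0.137, 0, 0], [0, 0, -0.137, 0, 0], [0, 0, -0.137, 0, 0], [0, 0, -0.137, 0, 0]]}}

```text
t: 5.15
eef_pos: [521.2, -377.6, 495.0]
tcp_rot: [-3.141, 0.0, 0.501]
ft_force: [-0.1, -0.2, -4.5]
opening: 0.188
grip_force: 30.0
```

Run:
```python
from h import *
for n in ('scene','side'):
    shot(n,n+'1')
f=[]
for i in range(6): shot('wrist','w2'); f.append(env.state()['ft_force'])
print(np.round(f,2)); s=env.state(); print(s['eef_pos'],s['tcp_rot'],s['moment'])
uv,P=cloud('wrist','w2'); x,y,_=s['eef_pos']
m=(P[:,2]>260)&(P[:,2]<290)&(np.hypot(P[:,0]-x,P[:,1]-y)<105)&(np.hypot(P[:,0]-x,P[:,1]-y)>25);Q=P[m]
print(m.sum(),np.median(Q,0),cv2.fitLine(Q.astype(np.float32),cv2.DIST_HUBER,0,.01,.01).ravel(),Q.min(0),Q.max(0))
```

```text
[[ 0.18 -1.08 -5.23]
 [ 0.44 -0.05 -5.27]
 [ 0.42 -0.81 -5.24]
 [ 0.16  0.26 -3.72]
 [-0.49  0.02 -5.14]
 [ 0.09 -0.71 -5.37]]
[ 521.10060724 -377.47979342  495.72426658] [3.14151007e+00 7.26062513e-05 5.01571194e-01] [-0.05232529 -0.02622075 -0.02971552]
2701 [ 510.07675583 -356.62477809  278.96509377] [-4.8049510e-01  8.7699729e-01 -4.3788803e-04  5.2046124e+02
 -3.7771500e+02  2.7897092e+02] [ 476.74212886 -453.50822582  260.21645525] [ 562.84592709 -302.54676712  282.28165227]
```

The weight is about 5 N, so I expect the hook to travel about 45 mm. The bar is level and aligned with the fingers. Next is the transfer to 80 mm short of the hook, turning as I go.

Call:
{"op": "carry_out", "data": {"series": [[0.0075, -0.0136, 0, -2, 0], [0.025, -0.045, 0, -6, 0], [0.045, -0.081, 0, -10.5, 0], [0.068, -0.122, 0, -15.5, 0], [0.0905, -0.163, 0, -20.5, 0], [0.113, -0.2035, 0, -25.5, 0], [0.136, -0.244, 0, -30.5, 0], [0.1585, -0.285, 0, -35.5, 0], [0.181, -0.3255, 0, -40.5, 0], [0.2035, -0.366, 0, -45.5, 0], [0.224, -0.4025, 0, -50.5, 0], [0.239, -0.43, 0, -54, 0], [0.248, -0.446, 0, -56, 0], [0.2515, -0.4524, 0, -56.7, 0], [0.2515, -0.4524, 0, -56.7, 0], [0.2515, -0.4524, 0, -56.7, 0], [0.2515, -0.4524, 0, -56.7, 0], [0.2515, -0.4524, 0, -56.7, 0]]}}

```text
t: 7.8
eef_pos: [524.2, 139.7, 495.7]
tcp_rot: [-3.142, 0.0, 1.49]
ft_force: [-0.0, -0.1, -4.7]
opening: 0.187
grip_force: 30.0
```

Run:
```python
from h import *
for n in ('scene','side','wrist'): shot(n,n+'3')
s=env.state(); print(s['eef_pos'],s['tcp_rot'],s['ft_force'])
x,y,_=s['eef_pos']
for n in ('scene','side','wrist'):
    uv,P=cloud(n,n+'3')
    r=P[:,:2]-[x,y]; m=(P[:,2]>266)&(P[:,2]<290)&(abs(r[:,1])<22)&(abs(r[:,0])<95)&(abs(r[:,0])>25);Q=P[m]
    if m.sum()>5: print(n,'bar',m.sum(),cv2.fitLine(Q.astype(np.float32),cv2.DIST_HUBER,0,.01,.01).ravel().round(3),np.median(Q,0))
    m=(P[:,2]>225)&(P[:,2]<275)&(P[:,0]>500)&(P[:,0]<560)&(P[:,1]>190)&(P[:,1]<300)
    print(n,'hook',m.sum());Q=P[m]
    for a in range(190,300,10):
        q=Q[(Q[:,1]>=a)&(Q[:,1]<a+10)]
        if len(q): print(a,len(q),np.round(np.median(q,0)),q[:,2].min().round(),q[:,2].max().round())
a=cv2.imread('pics/wrist3.png'); b=cv2.imread('pics/scene3.png')[90:230,290:430]; 
o=np.hstack([cv2.resize(a,(450,338)),cv2.resize(b,(338,338),interpolation=cv2.INTER_CUBIC)]);cv2.imwrite('pics/c3.png',o)
```

```text
[524.15444473 139.9439851  495.70007809] [3.14155282e+00 9.48748539e-05 1.49085676e+00] [ 0.01931711 -0.5483093  -5.14276984]
scene bar 63 [ 9.97000e-01 -7.60000e-02  0.00000e+00  5.34853e+02  1.35858e+02
  2.79740e+02] [560.8221159  134.44562089 279.77935667]
scene hook 44
200 2 [534. 208. 261.] 258.0 265.0
210 9 [532. 213. 250.] 242.0 259.0
220 3 [532. 229. 247.] 241.0 248.0
230 5 [533. 233. 249.] 241.0 252.0
240 5 [533. 241. 256.] 252.0 262.0
250 5 [533. 254. 258.] 256.0 260.0
260 4 [537. 269. 259.] 256.0 263.0
270 3 [537. 275. 258.] 257.0 259.0
280 3 [539. 281. 262.] 256.0 263.0
290 5 [537. 293. 258.] 252.0 261.0
side bar 169 [ 9.97000e-01 -7.90000e-02  1.00000e-03  5.24961e+02  1.39881e+02
  2.80177e+02] [550.78330945 139.4481267  280.36431872]
side hook 39
200 4 [531. 208. 263.] 256.0 265.0
210 30 [528. 214. 252.] 242.0 265.0
220 5 [531. 222. 243.] 241.0 247.0
wrist bar 2598 [ 9.97000e-01 -8.20000e-02  1.00000e-03  5.23800e+02  1.39213e+02
  2.79080e+02] [498.71115689 138.85377237 279.08788922]
wrist hook 1707
200 117 [529. 207. 260.] 254.0 262.0
210 185 [529. 215. 251.] 240.0 261.0
220 194 [529. 225. 242.] 238.0 244.0
230 253 [530. 235. 250.] 239.0 259.0
240 257 [530. 245. 260.] 253.0 262.0
250 252 [531. 255. 260.] 256.0 262.0
260 274 [531. 265. 260.] 256.0 263.0
270 175 [532. 273. 260.] 256.0 263.0
```

View pics/c3.png

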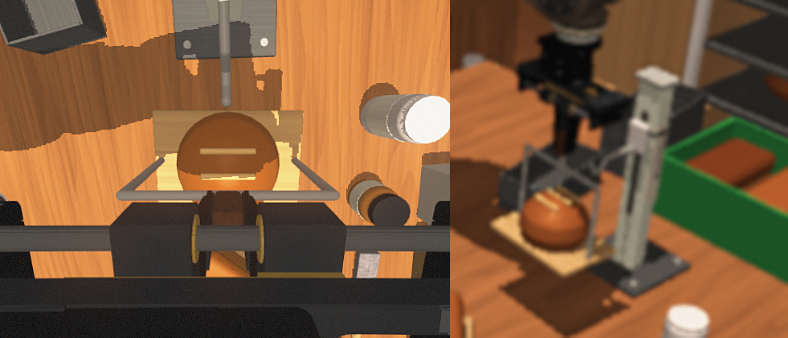

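The wrist picture shows the hook straight ahead, between the rods and 86 mm away (trough bottom at y≈225, top of the bent bar at 243). The bar clears the hook tip by about 9 mm. Moving in horizontally.

Call:
{"op": "carry_out", "data": {"series": [[0.005, 0, 0, 0, 0], [0.015, 0, 0, 0, 0], [0.025, -0.001, 0, 0, 0], [0.035, -0.001, 0, 0, 0], [0.045, -0.001, 0, 0, 0], [0.055, -0.001, 0, 0, 0], [0.065, -0.0015, 0, 0, 0], [0.075, -0.0017, 0, 0, 0], [0.082, -0.0017, 0, 0, 0], [0.0858, -0.0017, 0, 0, 0], [0.0858, -0.0017, 0, 0, 0], [0.0858, -0.0017, 0, 0, 0], [0.0858, -0.0017, 0, 0, 0]]}}

```text
t: 9.57
eef_pos: [529.3, 225.5, 495.7]
tcp_rot: [3.142, 0.0, 1.491]
ft_force: [0.5, -0.0, -4.6]
opening: 0.187
grip_force: 30.0
```

Run:
```python
from h import *
for n in ('scene','side','wrist'): shot(n,n+'4')
s=env.state(); print(s['eef_pos'],s['tcp_rot'],s['ft_force'],s['moment'])
b=cv2.imread('pics/scene4.png')[100:200,310:410]; a=cv2.imread('pics/wrist4.png')
o=np.hstack([cv2.resize(a,(390,390)),cv2.resize(b,(390,390),interpolation=cv2.INTER_CUBIC)]);cv2.imwrite('pics/c4.png',o)
uv,P=cloud('wrist','wrist4'); m=(abs(P[:,0]-530)<12)&(P[:,1]>200)&(P[:,1]<310)&(P[:,2]>225)&(P[:,2]<320);Q=P[m]
for a in range(200,310,10):
    q=Q[(Q[:,1]>=a)&(Q[:,1]<a+10)]
    if len(q): print(a,len(q),np.round(np.median(q,0)),q[:,2].min().round(),q[:,2].max().round())
```

```text
[529.25632586 225.63360077 495.73270033] [3.14152882e+00 6.75051792e-05 1.49093103e+00] [-0.90534715 -0.46211624 -4.82886673] [-0.0315591  -0.05923324 -0.01837397]
210 46 [529. 219. 244.] 241.0 247.0
220 222 [530. 226. 243.] 225.0 281.0
230 653 [530. 236. 310.] 238.0 320.0
240 161 [530. 245. 260.] 256.0 262.0
250 185 [531. 255. 260.] 257.0 262.0
260 198 [531. 265. 260.] 257.0 262.0
270 196 [532. 275. 260.] 256.0 263.0
280 217 [532. 285. 260.] 256.0 262.0
290 211 [533. 295. 260.] 256.0 263.0
300 224 [533. 305. 260.] 257.0 262.0
```

View pics/c4.png

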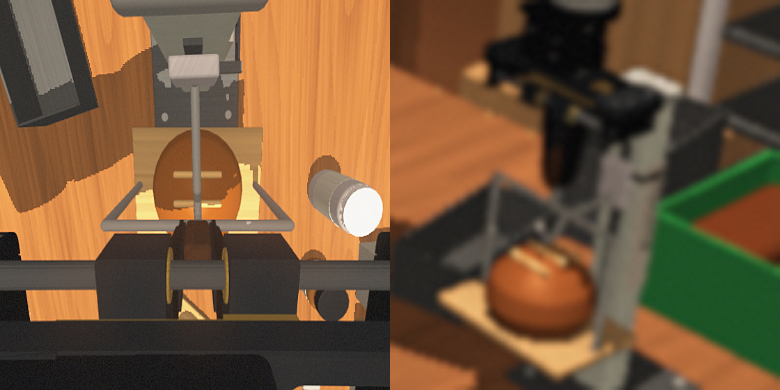

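The wrist view shows the hook arm passing centrally under the bar and through the window. I'll lower gently and watch the force.

Call:
{"op": "carry_out", "data": {"series": [[0, 0, 0.003, 0, 0], [0, 0, 0.007, 0, 0], [0, 0, 0.011, 0, 0], [0, 0, 0.015, 0, 0], [0, 0, 0.018, 0, 0], [0, 0, 0.02, 0, 0], [0, 0, 0.022, 0, 0], [0, 0, 0.024, 0, 0], [0, 0, 0.026, 0, 0], [0, 0, 0.028, 0, 0], [0, 0, 0.03, 0, 0], [0, 0, 0.032, 0, 0], [0, 0, 0.034, 0, 0], [0, 0, 0.036, 0, 0], [0, 0, 0.038, 0, 0], [0, 0, 0.04, 0, 0], [0, 0, 0.042, 0, 0], [0, 0, 0.043, 0, 0], [0, 0, 0.043, 0, 0], [0, 0, 0.043, 0, 0]]}}

```text
t: 12.22
eef_pos: [529.3, 225.8, 452.8]
tcp_rot: [3.141, 0.0, 1.491]
ft_force: [0.5, 0.6, -3.5]
opening: 0.188
grip_force: 30.0
```

```bash
cat > chk.py <<'E'
from h import *
import sys
f=[];mo=[]
for i in range(10):
    shot('wrist','wk'); s=env.state(); f.append(s['ft_force']); mo.append(s['moment'])
print('F',np.mean(f,0).round(2),np.std(f,0).round(2),'M',np.mean(mo,0).round(3)); print(s['t'],s['eef_pos'].round(1))
uv,P=cloud('wrist','wk'); m=(abs(P[:,0]-531)<5)&(P[:,1]>255)&(P[:,1]<300)&(P[:,2]>140)&(P[:,2]<280); print('arm z',np.median(P[m],0).round(1))
x,y,z=s['eef_pos']; r=P-[x,y,z-220]; m=(abs(r[:,2])<12)&(abs(r[:,1])<22)&(abs(r[:,0])<75)&(abs(r[:,0])>25)
print('bar',np.median(P[m],0).round(1),cv2.fitLine(P[m].astype(np.float32),cv2.DIST_HUBER,0,.01,.01).ravel().round(3))
E
python3 chk.py
```

```text
F [-0.12  0.15 -3.24] [0.4  0.24 0.8 ] M [-0.022 -0.103 -0.002]
12.725 [529.2 225.8 452.7]
arm z [531.9 277.8 246.5]
bar [529.3 224.7 236.1] [ 9.97000e-01 -8.00000e-02  2.00000e-03  5.29678e+02  2.24899e+02
  2.36177e+02]
```

The hook is following (arm down 13.5 mm) and the force has fallen to 3.2 N, which matches the spring. About 31 mm remain, so I'll do 24 mm slowly and check.

Call:
{"op": "carry_out", "data": {"series": [[0, 0, 0.001, 0, 0], [0, 0, 0.0025, 0, 0], [0, 0, 0.004, 0, 0], [0, 0, 0.0055, 0, 0], [0, 0, 0.007, 0, 0], [0, 0, 0.0085, 0, 0], [0, 0, 0.01, 0, 0], [0, 0, 0.0115, 0, 0], [0, 0, 0.013, 0, 0], [0, 0, 0.0145, 0, 0], [0, 0, 0.016, 0, 0], [0, 0, 0.0175, 0, 0], [0, 0, 0.019, 0, 0], [0, 0, 0.0205, 0, 0], [0, 0, 0.022, 0, 0], [0, 0, 0.023, 0, 0], [0, 0, 0.024, 0, 0], [0, 0, 0.024, 0, 0], [0, 0, 0.024, 0, 0]]}}

```text
t: 15.1
eef_pos: [529.3, 225.8, 428.7]
tcp_rot: [3.142, 0.0, 1.491]
ft_force: [-0.2, -0.6, -1.4]
opening: 0.189
grip_force: 30.0
```

```bash
sed -i 's/range(10)/range(25)/' chk.py; python3 chk.py
```

```text
F [ 0.05  0.1  -0.66] [0.5  0.43 0.52] M [-0.029 -0.096 -0.003]
16.35 [529.2 225.8 428.7]
arm z [531.8 277.9 222.7]
bar [504.1 224.7 212.2] [ 9.97000e-01 -8.20000e-02  2.00000e-03  5.29300e+02  2.24946e+02
  2.12183e+02]
```

Call:
{"op": "carry_out", "data": {"series": [[0, 0, 0.001, 0, 0], [0, 0, 0.002, 0, 0], [0, 0, 0.003, 0, 0], [0, 0, 0.004, 0, 0], [0, 0, 0.005, 0, 0], [0, 0, 0.006, 0, 0], [0, 0, 0.006, 0, 0], [0, 0, 0.006, 0, 0], [0, 0, 0.006, 0, 0], [0, 0, 0.006, 0, 0]]}}

```text
t: 17.6
eef_pos: [529.2, 225.8, 422.7]
tcp_rot: [-3.142, 0.0, 1.491]
ft_force: [-0.7, 0.4, 0.3]
opening: 0.191
grip_force: 30.0
```

```bash
sed -i 's/range(25)/range(50)/' chk.py; python3 chk.py
```

```text
F [0.18 0.1  0.1 ] [0.45 0.52 0.52] M [-0.03  -0.12   0.002]
20.1 [529.2 225.8 422.7]
arm z [531.9 277.8 216.7]
bar [554.5 224.6 206.1] [ 9.97000e-01 -8.20000e-02  1.00000e-03  5.28976e+02  2.25023e+02
  2.06143e+02]
```

At balance (0.1 N) with the hook down 43 mm. I'll open slowly without moving the arm.

Call:
{"op": "carry_out", "data": {"series": [[0, 0, 0, 0, 0.2], [0, 0, 0, 0, 0.21], [0, 0, 0, 0, 0.22], [0, 0, 0, 0, 0.24], [0, 0, 0, 0, 0.27], [0, 0, 0, 0, 0.31], [0, 0, 0, 0, 0.36], [0, 0, 0, 0, 0.42], [0, 0, 0, 0, 0.5], [0, 0, 0, 0, 0.6], [0, 0, 0, 0, 0.7], [0, 0, 0, 0, 0.7], [0, 0, 0, 0, 0.7], [0, 0, 0, 0, 0.7]]}}

```text
t: 21.85
eef_pos: [529.2, 225.8, 422.7]
tcp_rot: [-3.142, 0.0, 1.491]
ft_force: [0.4, 0.5, -1.0]
opening: 0.7
grip_force: 0.0
```

```bash
sed -i 's/range(50)/range(6)/' chk.py; python3 chk.py
python3 - <<'E'
from h import *
b=cv2.imread('pics/wk.png');  shot('scene','scene5'); c=cv2.imread('pics/scene5.png')[100:210,310:420]
cv2.imwrite('pics/c5.png',np.hstack([cv2.resize(b,(400,390)),cv2.resize(c,(390,390),interpolation=cv2.INTER_CUBIC)]))
E
```

```text
F [-0.2  -0.33  0.12] [0.49 0.15 0.32] M [-0.03  -0.092 -0.016]
22.15 [529.3 225.8 422.7]
arm z [531.9 277.8 216.7]
bar [554.3 224.7 206.1] [ 9.97000e-01 -8.20000e-02  1.00000e-03  5.29398e+02  2.25025e+02
  2.06199e+02]
```

View pics/c5.png

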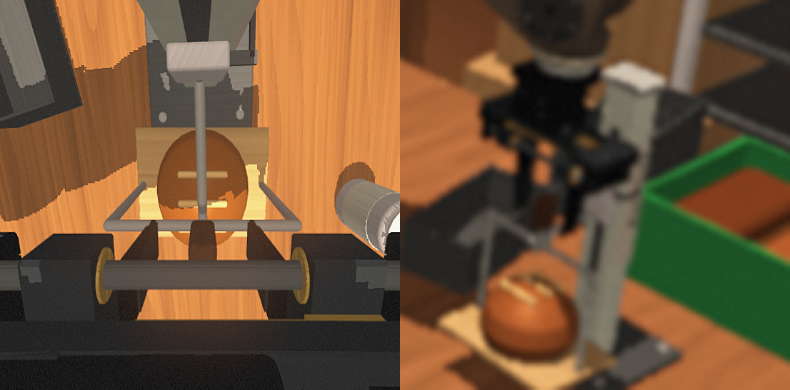

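The fingers are open and clear of the grip, and the carrier hangs in the hook without having moved. Retracting straight up.

Call:
{"op": "carry_out", "data": {"series": [[0, 0, -0.005, 0, 0.7], [0, 0, -0.015, 0, 0.7], [0, 0, -0.03, 0, 0.7], [0, 0, -0.05, 0, 0.7], [0, 0, -0.075, 0, 0.7], [0, 0, -0.1, 0, 0.7], [0, 0, -0.12, 0, 0.7], [0, 0, -0.13, 0, 0.7], [0, 0, -0.13, 0, 0.7], [0, 0, -0.13, 0, 0.7], [0, 0, -0.13, 0, 0.7], [0, 0, -0.13, 0, 0.7], [0, 0, -0.13, 0, 0.7], [0, 0, -0.13, 0, 0.7]]}}

```text
t: 23.95
eef_pos: [529.3, 225.8, 552.6]
tcp_rot: [-3.141, 0.0, 1.491]
ft_force: [0.1, 0.4, 0.7]
opening: 0.698
grip_force: 0.0
```

Run:
```python
from h import *
for k in range(3):
    shot('wrist','w6'); uv,P=cloud('wrist','w6')
    m=(abs(P[:,0]-531)<5)&(P[:,1]>255)&(P[:,1]<300)&(P[:,2]>140)&(P[:,2]<280)
    r=P-[529.3,225,206]; n=(abs(r[:,2])<12)&(abs(r[:,1])<22)&(abs(r[:,0])<75)&(abs(r[:,0])>25)
    print('arm z',np.median(P[m],0).round(1),'bar',cv2.fitLine(P[n].astype(np.float32),cv2.DIST_HUBER,0,.01,.01).ravel().round(3))
print(env.state()['eef_pos'],env.job_done())
```

```text
arm z [531.9 277.1 216.7] bar [ 9.97000e-01 -8.00000e-02 -0.00000e+00  5.29269e+02  2.24280e+02
  2.06316e+02]
arm z [531.9 277.1 216.7] bar [ 9.97000e-01 -8.30000e-02  3.00000e-03  5.29108e+02  2.24391e+02
  2.06372e+02]
arm z [531.9 277.3 216.7] bar [ 9.96000e-01 -8.50000e-02  1.00000e-03  5.29181e+02  2.24368e+02
  2.06334e+02]
the job is handed in; nothing more can be done
[529.25527233 225.76746119 552.698834  ] None
```

The carrier hangs level and still by mid-crossbar, with the hook down about 43 mm, the gripper clear and the job handed in at about 24 s; no verdict came back.

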